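Find the flush catch on a video recorder by feel and spring its drive door

TASK

Open the drive door in the top of the video recorder, so that we can see which bays still hold a drive before the lot is sold. With a fingertip touch the plain strip in front of the door at one of its two ends, feel along it lightly to the flush catch, press the catch right in and let go so that the door springs up. Do not lean hard on anything, and leave the drive and everything lying about where it is.

Things in the scene. Friction and masses are not known exactly. Their poses are not given: they have to be found in the camera images.
- recorder: Video recorder, a grey metal box standing fixed on the table: 260 mm deep (x), 320 mm wide (y), 72 mm high, its whole top flat; its yaw varies. Origin: centre of its underside, at table height; +x to its rear (connectors), +y to its left. The drive door is the plate in its top from x = -72 to +82 mm, 218 mm wide, centred on y = 0, flush with the top.
- strip_mid (a point): Middle of the plain strip in front of the door: on its upper face, 72 mm up, at x = -99, y = 0 mm of the recorder; axes as the recorder's. The strip is 50 mm wide (x) and runs the full 320 mm (y). It is flat, level and rigid but for the catch. The catch is centred on this line across x; along y it differs from unit to unit: its centre lies anywhere from -30 to +30 mm.
- strip_left: Left end of the strip (a plain rigid plate with one screw head, part of the recorder): 50 mm (x) by 38 mm (y). Origin: centre of its upper face, 72 mm above the table, at x = -99, y = +141 mm of the recorder; axes as the recorder's.
- strip_right: Right end of the strip, the same: origin at the centre of its upper face, at x = -99, y = -141 mm of the recorder; axes as the recorder's.
- strip_inner_left: Plain rigid part of the strip next to its left end, 50 mm (x) by 60 mm (y). Origin: centre of its upper face, at x = -99, y = +82 mm of the recorder; axes as the recorder's.
- strip_inner_right: The same next to the right end: origin at x = -99, y = -82 mm of the recorder.
- catch (a joint): How far the catch is in, m: 0 = out, 0.006 = at its stop. The catch is a grey plate like the strip, with three low ribs, 36 mm (x) by 40 mm (y), 0.6 mm below the strip's face, in a cut-out with a 2 mm gap all round. Its spring yields from about 1.2 N and takes about 5 N at the stop. At about 4 mm it lets the door go.
- door (a joint): Opening of the drive door, rad: 0 = shut and latched, 1.35 = open at its stop. Hinged at its rear edge (x = +82 mm of the recorder, 72 mm up). Once the catch lets it go it springs up by itself within about 2 s and stays up; its free edge swings up and away from the strip, close behind a finger on the catch.
- drive: Loose hard disk drive, 146 x 101 x 26 mm, 0.6 kg, in the left bay below the door. Origin: centre of its underside. Not to be touched.
- remote: Loose remote handset, black, 40 x 150 x 16 mm, lying across the recorder's rear top. Origin: centre of its underside.
- mouse: Loose black computer mouse, 104 x 60 x 34 mm, on the table to the recorder's left. Origin: on its underside.
- tape: Loose roll of brown packing tape, outer diameter 110 mm, 48 mm high, lying flat to the recorder's right. Origin: centre of its underside.
- brick: Loose black power supply, 118 x 52 x 32 mm, on the table to the recorder's left. Origin: centre of its underside.
- scanner: Loose black hand scanner lying on its side, about 70 x 135 x 40 mm, near the table's right. Origin: on its underside, at the handle.
- marker: Loose marker pen, 125 mm long, 15 mm thick. Origin: centre of its underside.

How it is judged:
By the outcome, as a careful person would: the job done as asked, in the order asked, and still so for the second after the job is handed in, with the robot touching nothing.
It also fails if it takes over 67 s, if anything falls off the work surface, if the arm or the gripper's body presses on something with over 40 N, if the wrist force passes 120 N, or if a joint passes its speed limit or range.

ROBOT

A 6-joint arm with a two-finger parallel gripper is mounted at the origin on the work surface. World frame = base frame: x ahead of the robot, y to its left, z up, the work surface at z = 0. Lengths are in mm, angles in rad, forces in N, time in s.
With the tool pointing down it reaches from about 250 to 850 mm from the base axis. Payload 12.5 kg.
Tool frame: the origin (TCP) lies at the very end of the fingers, on their centre line; the grasp point (between the pads) lies 19 mm behind it; z points along the fingers, y is the direction in which the jaws open and shut (so a half turn about z gives the same grasp; the last joint's range is limited). The gripper opens to 93 mm and grips with 3 to 60 N. Pads are 15 mm wide; open, the fingers measure 128 mm over their backs; the gripper's body (75 mm by 188 mm) begins 65 mm behind the grasp point.
Start: joints at [-1.412, 0.351, 1.652, -0, 1.139, -0.085], TCP at [132.786, -533.715, 181.833] pointing down, gripper open.
Joint ranges: [-2.75, 2.75], [-0.79, 2.1], [0.01, 2.65], [-1.57, 4.71], [0.07, 3.14], [-2.87, 2.87]. Speed limits (rad/s): [2.22, 2.22, 2.79, 3.14, 3.14, 3.14].

INTERFACE

Orientations are given as a unit quaternion [x, y, z, w].
In Python, from cell import state, camera, calibration, arm gives the robot as it stands. The module is installed in compiled form; this text tells all that it offers.
- The arm moves only by the tool carry_out, never from a script. Its arguments are lists of equal length, an entry for each row: "grip": the opening, from -1 (shut) to 1 (fully open), so that 0 is half open; "translation": the shift along the tool's x, y, z in m, a list of three; "turn": the turn about the tool's z in rad. A call has 1 to 10 rows; each row shifts and turns the commanded pose from where the row before left it, along the tool's axes as they then stand; what a row does not reach is not made up. A row lasts 1/8 s, in which the tool goes at most 62.5 mm and 10.7 degrees, less where a joint would pass 70% of its speed; a pose out of reach is approached as far as the arm can. A call with a gripper value outside its range is refused whole. The fingers move at their own pace and stop on an object; "grip_force" is the grip in N (left out, the last holds). Time passes only in rows, so rows that do not move let the fingers close. It gives the time, the measured TCP pose, the force and the opening at its end, in the units of the state.
- state(): the state, without advancing time (a new reading comes with each control period).
- camera(name): name is "side" or "top"; returns the picture (400x640x3 uint8, red, green, blue); there is no depth.
- calibration(name): a dict with "mtx" (3x3 intrinsics, pixels), "R" (3x3) and "t" (3): a world point X has camera coordinates R X + t. Camera axes: x right, y down, z forward; pixel columns grow to the right and rows downward; lengths in mm; the calibration is good to about 2 mm. A picture is of the moment at which its call begins. calibration takes no time and is no camera call.
- arm.job_done(): hands the job in, once; it reports no verdict.
The state is a dict: "time": time; "q": joint angles; "joint_velocities": joint speeds; "joint_efforts": joint torques, N m; "ee_pos": TCP position; "ee_rot": TCP orientation; "force": force on the tool from outside, world axes, zero at the start; "ft_torque": the same for the moment, N m; "gripper_width": finger opening in mm.
Only numpy, scipy, OpenCV 4.12 (cv2) and the standard library are available. Lean on these libraries where they do the work, as an engineer would, in place of code of your own. Each camera call takes 0.05 s, during which the arm holds its last target.

## Working session

There is one attempt and no reset: what is moved stays moved. The work goes in short steps, Python scripts to look and compute and a tool call to move; the robot and the scene stay as the last step left them, time stands still between calls to the robot, and variables do not carry over. Pictures are saved under pics/ and viewed, and the job is handed in when it is done.

Besides the shell and the picture viewer there is one more tool, called after "Emit:" as a command line: name --pt "numbers of a row" for each row, then --argument value for the rest. carry_out: Moves the arm, as the interface text tells. Its arguments: {"type":"object","properties":{"grip":{"type":"array","items":{"type":"number"}},"translation":{"type":"array","items":{"type":"array","items":{"type":"number"}}},"turn":{"type":"array","items":{"type":"number"}},"grip_force":{"type":"number"}},"required":["grip","translation","turn"]}

```bash
mkdir -p pics; python3 - <<'E'
from cell import state,camera,calibration
import cv2
for n in("top","side"):
    im=camera(n);cv2.imwrite(f"pics/{n}0.png",im[:,:,::-1]);c=calibration(n);print(n,c["mtx"],c["R"],c["t"])
s=state();print(s)
E
```

```text
top [[460.91861327   0.         316.33301451]
 [  0.         460.91861327 203.05003214]
 [  0.           0.           1.        ]] [[ 0.02877852 -0.99955915  0.00730069]
 [-0.98240588 -0.02963144 -0.18439269]
 [ 0.18452773 -0.00186569 -0.98282554]] [ -45.66638838  523.61445452 1583.45046701]
side [[442.5176189    0.         316.53617051]
 [  0.         442.5176189  193.01199057]
 [  0.           0.           1.        ]] [[-0.86066438 -0.50853951  0.0253848 ]
 [-0.27921814  0.42969055 -0.85872188]
 [ 0.42578639 -0.74615923 -0.51181281]] [ 449.95248077  222.14004147 1261.55939201]
{'time': 0.1, 'q': array([-1.41161056e+00,  3.51168614e-01,  1.65234192e+00,  4.92708102e-06,
        1.13907383e+00, -8.45877994e-02]), 'joint_velocities': array([ 2.71643448e-04, -1.89592828e-03, -1.63975621e-03, -8.06813509e-04,
       -6.40437959e-05, -1.11801904e-03]), 'joint_efforts': array([ 1.13789280e-03, -4.98024809e+01, -2.85704827e+01,  7.00198766e-02,
        2.39720283e-02, -3.57637487e-05]), 'ee_pos': array([ 132.73154153, -533.4026993 ,  181.36970986]), 'ee_rot': array([ 9.92581001e-01,  1.21584169e-01, -1.62551805e-05, -4.95593943e-04]), 'force': array([-0.39517902, -0.04037712, -0.88663129]), 'ft_torque': array([-0.03451061,  0.01738724, -0.0049331 ]), 'gripper_width': 92.80721987904319}
```

View pics/top0.png

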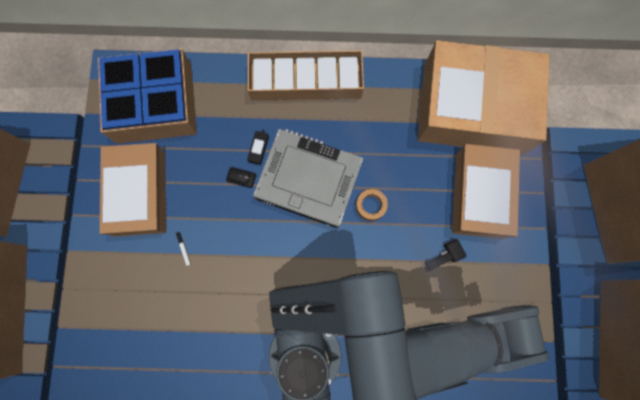

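View pics/side0.png

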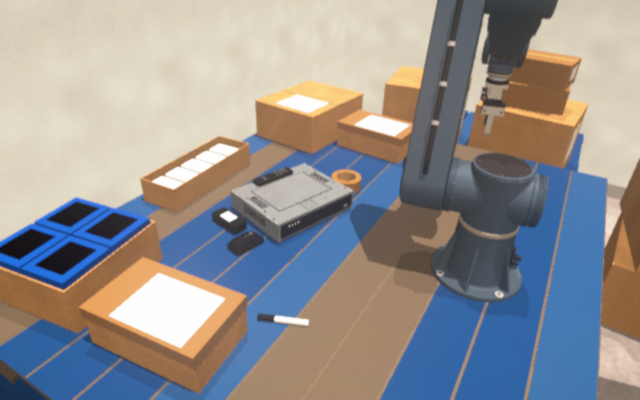

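Top view: the recorder spans about (255–363, 130–225), and there is a catch-like square near (296,200). I'll zoom in for detail.

```bash
python3 - <<'E'
import cv2,numpy as np
im=cv2.imread("pics/top0.png");cv2.imwrite("pics/top0z.png",cv2.resize(im[115:240,240:380],None,fx=5,fy=4.7,interpolation=cv2.INTER_CUBIC)[:600])
im=cv2.imread("pics/side0.png");cv2.imwrite("pics/side0z.png",cv2.resize(im[155:245,215:365],None,fx=5,fy=5,interpolation=cv2.INTER_CUBIC))
E
```

```text
(no output)
```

View pics/top0z.png

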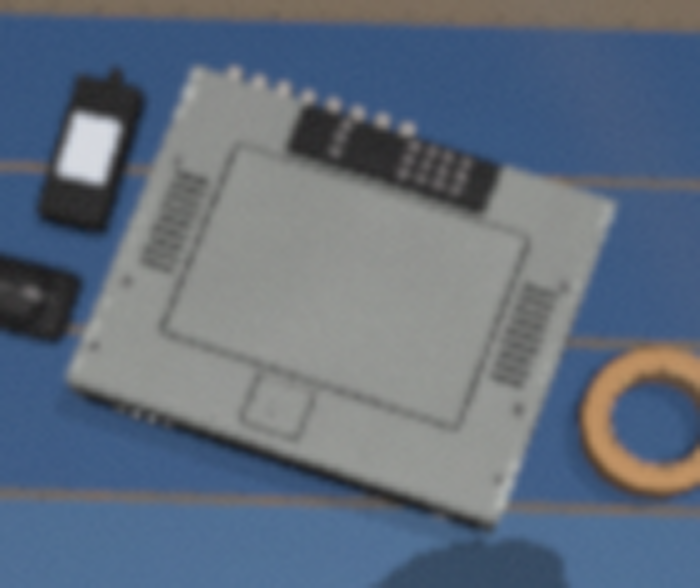

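View pics/side0z.png

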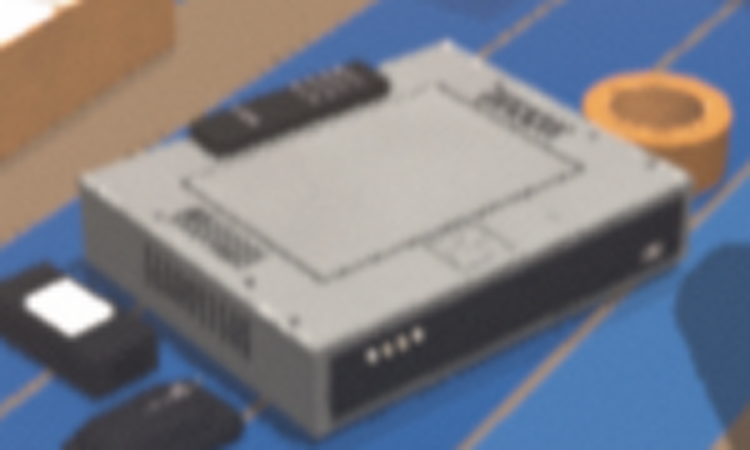

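Zoomed views: top face corners (68,385), (497,525), (615,203), (195,70) and catch about (278,407) in the top zoom; catch about (470,247) in the side zoom. Next I work out the pose from both.

```bash
cat > h.py <<'E'
import numpy as np
from cell import calibration
def ray(n,uv,z=72.):
    c=calibration(n);R=np.array(c["R"]);t=np.array(c["t"]).ravel();o=-R.T@t
    d=R.T@np.linalg.inv(c["mtx"])@np.array([uv[0],uv[1],1.]);return (o+d*(z-o[2])/d[2])[:2]
def fit(L,W):
    L=np.array(L,float);W=np.array(W,float);a=L-L.mean(0);b=W-W.mean(0)
    th=np.arctan2((a[:,0]*b[:,1]-a[:,1]*b[:,0]).sum(),(a*b).sum())
    R=np.array([[np.cos(th),-np.sin(th)],[np.sin(th),np.cos(th)]]);t=W.mean(0)-R@L.mean(0)
    return th,R,t,W-(L@R.T+t)
E
python3 - <<'E'
from h import *
import numpy as np
zt=lambda p:((p[0]+.5)/5-.5+240,(p[1]+.5)/4.7-.5+115)
zs=lambda p:((p[0]+.5)/5-.5+215,(p[1]+.5)/5-.5+155)
L=[(-130,160),(-130,-160),(130,-160),(130,160),(82,109),(82,-109),(-72,-109),(-72,109)]
T=[(68,385),(497,523),(615,203),(195,70),(238,145),(528,240),(458,428),(165,330)]
S=[(322,349),(690,180),(448,40),(80,180),(182,182),(437,83),(583,170),(322,282)]
cT=[(258,372),(315,392),(298,440),(242,422)]
cS=[(425,244),(482,220),(515,247),(463,273)]
for n,P,z,C in(("top",T,zt,cT),("side",S,zs,cS)):
    W=[ray(n,z(p)) for p in P];th,R,t,r=fit(L,W);print(n,th,t,"\n",r.round(1))
    c=np.array([R.T@(ray(n,z(p))-t) for p in C]);print(c.round(1),c.mean(0))
    for y in(141,82,c.mean(0)[1],-82,-141):print(y,(R@[-99,y]+t).round(1))
E
```

```text
top -0.3081428443487721 [6.14131164e+02 4.70010977e-01] 
 [[-1.8 -1.2]
 [ 0.7  1.7]
 [-0.4  1.4]
 [-1.3 -0.3]
 [ 1.2  0.4]
 [-0.9 -0.3]
 [ 0.2 -0.7]
 [ 2.3 -0.9]]
[[ -78.    36.3]
 [ -79.    -6.4]
 [-117.1   -7.4]
 [-117.3   34. ]] [-97.87153194  14.12681589]
141 [562.6 164.9]
82 [544.7 108.6]
14.12681588901363 [524.1  44. ]
-82 [494.9 -47.6]
-141 [ 477.  -103.9]
side -0.3118460424040638 [615.5271932   5.3108766] 
 [[-1.3 -3.7]
 [ 1.9  4. ]
 [ 0.7 -2.9]
 [-2.   1.5]
 [ 1.2  0.6]
 [ 1.  -3.5]
 [-1.8  1. ]
 [ 0.4  3. ]]
[[ -78.8   34.3]
 [ -79.7  -13.1]
 [-117.9   -7.9]
 [-120.1   37.7]] [-99.14767429  12.75563615]
141 [564.6 169.9]
82 [546.5 113.7]
12.755636147609254 [525.2  47.8]
-82 [496.1 -42.4]
-141 [478.  -98.5]
```

```bash
cat >> h.py <<'E'
TH=-0.309;RR=np.array([[np.cos(TH),-np.sin(TH)],[np.sin(TH),np.cos(TH)]]);TT=np.array([614.4,1.5])
def rec(w):return RR.T@(np.array(w[:2])-TT)
def world(l):return RR@np.array(l[:2],float)+TT
def show():
    from cell import state
    from scipy.spatial.transform import Rotation as Ro
    s=state();M=Ro.from_quat(s["ee_rot"]).as_matrix()
    p=rec(s["ee_pos"]);w=s["gripper_width"];f=p+RR.T@M[:2,1]*(w/2+8.8)
    print("t%.2f"%s["time"],"tcp",s["ee_pos"].round(2),"yaw %.3f"%np.arctan2(M[1,0],M[0,0]),"zdir",M[:,2].round(4),"rec",p.round(1),"finger+y",f.round(1),"F",s["force"].round(2),"w%.1f"%w,"q",s["q"].round(2))
E
python3 - <<'E'
from h import *
zt=lambda p:((p[0]+.5)/5-.5+240,(p[1]+.5)/4.7-.5+115)
for p in[(95,345),(125,280),(497,478),(518,410)]:print(rec(ray("top",zt(p))))
show()
w=world([-156,136]);print(w)
from cell import state
d=w-state()["ee_pos"][:2];print("in recorder axes (x,y):",RR.T@d)
E
```

```text
[-96.66347368 150.05154951]
[-42.8668389 147.7482639]
[ -97.93705052 -148.5303654 ]
[ -44.6414162  -145.86033008]
t0.10 tcp [ 132.73 -533.4   181.37] yaw 0.244 zdir [-2.e-04  1.e-03 -1.e+00] rec [-296.2 -656. ] finger+y [-267.2 -703. ] F [-0.4  -0.04 -0.89] w92.8 q [-1.41  0.35  1.65  0.    1.14 -0.08]
[507.14688471 178.49934819]
in recorder axes (x,y): [140.18854952 792.04705985]
```

Emit:
carry_out --grip '[1,1,1,1,1,1,1]' --pt "0 0 0" --pt "0 0 0" --pt "0 0 0" --pt "0 0 0" --pt "0 0 0" --pt "0 0 0" --pt "0 0 0" --turn '[-0.17,-0.17,-0.17,-0.17,-0.17,-0.168,0]'

```text
time: 0.98
ee_pos: [132.8, -533.5, 181.5]
ee_rot: [0.808, 0.589, 0.0, -0.0]
force: [0.2, -1.0, -0.7]
gripper_width: 93.3
```

Emit:
carry_out --grip '[1,1,1,1,1,1,1,1,1,1]' --pt "0.04 0.008 0" --pt "0.04 0.008 0" --pt "0.04 0.008 0" --pt "0.04 0.008 0" --pt "0.04 0.008 0" --pt "0.04 0.008 0" --pt "0.04 0.008 0" --pt "0.04 0.008 0" --pt "0.04 0.008 0" --pt "0.04 0.008 0" --turn '[0,0,0,0,0,0,0,0,0,0]'

```text
time: 2.22
ee_pos: [331.1, -175.8, 181.9]
ee_rot: [0.809, 0.588, 0.0, 0.0]
force: [0.4, -0.5, 0.5]
gripper_width: 93.2
```

Emit:
carry_out --grip '[1,1,1,1,1,1,1,1,1,1]' --pt "0.04 0.006 0" --pt "0.04 0.006 0" --pt "0.04 0.006 0" --pt "0.04 0.006 0" --pt "0.04 0.006 0" --pt "0.04 0.006 0" --pt "0.04 0.006 0" --pt "0.04 0.006 0" --pt "0.04 0.006 0" --pt "0.03 0.006 0" --turn '[0,0,0,0,0,0,0,0,0,0]'

```text
time: 3.48
ee_pos: [506.8, 177.8, 181.6]
ee_rot: [0.809, 0.588, -0.0, -0.0]
force: [-0.0, 0.5, 0.0]
gripper_width: 92.8
```

```bash
python3 - <<'E'
from h import *
show()
from cell import camera
import cv2
for n in("top","side"):
    im=camera(n)[:,:,::-1]
    cv2.imwrite(f"pics/{n}1.png",cv2.resize(im[100:260,220:400] if n=="top" else im[60:260,190:430],None,fx=3.3,fy=3.3,interpolation=cv2.INTER_CUBIC)[:600,:800])
E
```

```text
t3.48 tcp [506.77 177.8  181.64] yaw 1.258 zdir [-2.e-04 -0.e+00 -1.e+00] rec [-156.1  135.2] finger+y [-100.9  135. ] F [-0.04  0.52  0.04] w92.8 q [0.25 0.33 1.69 0.   1.13 0.56]
```

View pics/top1.png

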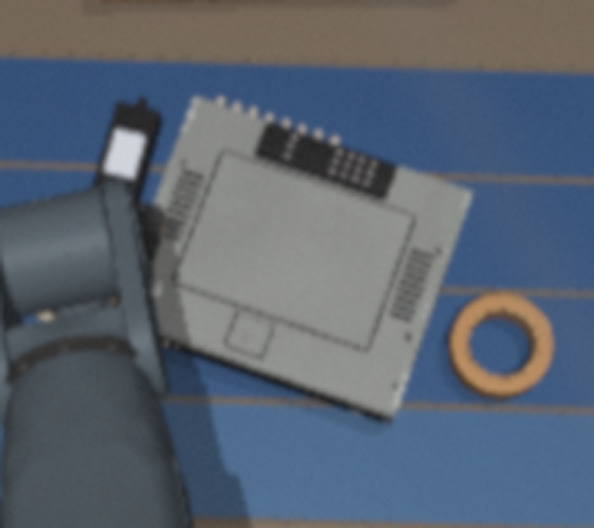

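View pics/side1.png

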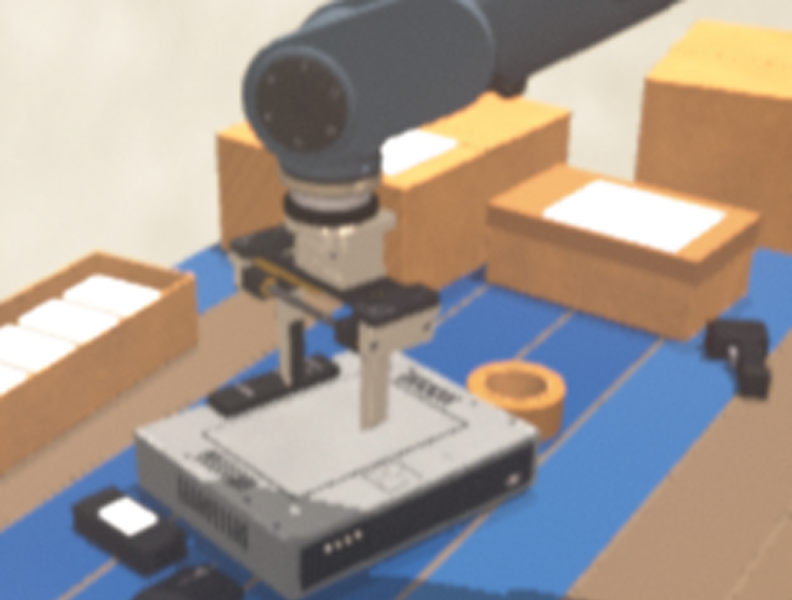

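The tool is oriented as intended, with the rear finger over the left end of the strip and the front finger past the recorder's front. Now I descend.

Emit:
carry_out --grip '[1,1,1,1,1,1,1]' --pt "-0.003 0 0.02" --pt "0 0 0.025" --pt "0 0 0.025" --pt "0 0 0.02" --pt "0 0 0.01" --pt "0 0 0" --pt "0 0 0" --turn '[0,0,0,0,0,0,0]'

```text
time: 4.45
ee_pos: [505.9, 173.4, 82.6]
ee_rot: [0.808, 0.59, 0.0, 0.0]
force: [0.6, 0.2, -0.5]
gripper_width: 92.9
```

```bash
python3 - <<'E'
from h import *
show()
from cell import camera
import cv2
im=camera("side")[:,:,::-1]
cv2.imwrite("pics/side2.png",cv2.resize(im[100:250,200:380],None,fx=4,fy=4,interpolation=cv2.INTER_CUBIC))
show()
E
```

```text
t4.45 tcp [505.87 173.43  82.59] yaw 1.261 zdir [ 1.e-03  3.e-04 -1.e+00] rec [-155.7  130.8] finger+y [-100.4  130.7] F [ 0.57  0.16 -0.5 ] w92.9 q [0.24 0.45 1.78 0.   0.91 0.55]
t4.50 tcp [505.92 173.46  82.64] yaw 1.261 zdir [ 1.2e-03  3.0e-04 -1.0e+00] rec [-155.6  130.8] finger+y [-100.3  130.8] F [-0.77  0.48 -0.22] w93.1 q [ 0.24  0.45  1.78 -0.    0.91  0.55]
```

View pics/side2.png

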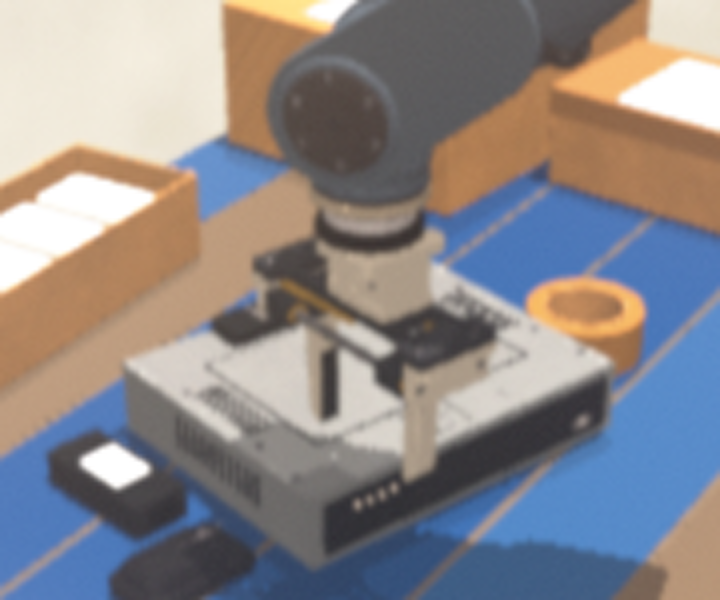

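```bash
cat >> h.py <<'E'
def avg(n=8):
    from cell import state,camera
    F=[];Z=[]
    for i in range(n):
        camera("side");s=state();F.append(s["force"]);Z.append(s["ee_pos"][2])
    F=np.array(F);print("avgF",F.mean(0).round(2),"sd",F.std(0).round(2),"z %.2f sd %.2f"%(np.mean(Z),np.std(Z)))
E
python3 - <<'E'
from h import *
for p in[(313,418),(334,412),(322,420)]:print(rec(ray("side",((p[0]+.5)/4-.5+200,(p[1]+.5)/4-.5+100),82)))
for p in[(407,478),(432,468)]:print("front",rec(ray("side",((p[0]+.5)/4-.5+200,(p[1]+.5)/4-.5+100),82)))
avg();show()
E
```

```text
[-51.07102742 104.06907135]
[-54.51242991  85.92729053]
[-57.85768796 100.42682121]
front [-161.93139108  101.03578845]
front [-163.67656986   77.95973045]
avgF [0.05 0.04 0.  ] sd [0.24 0.46 0.39] z 82.21 sd 0.22
t4.90 tcp [505.52 173.43  81.91] yaw 1.262 zdir [ 1.e-04  0.e+00 -1.e+00] rec [-156.   130.7] finger+y [-100.7  130.7] F [ 0.14  0.73 -0.69] w93.0 q [ 0.24  0.45  1.78 -0.    0.91  0.55]
```

```bash
cat >> h.py <<'E'
def proj(n,X):
    c=calibration(n);x=c["mtx"]@(np.array(c["R"])@np.array(X,float)+np.array(c["t"]).ravel());return x[:2]/x[2]
E
python3 - <<'E'
from h import *
import cv2
im=cv2.imread("pics/side2.png")
for z in(82,95,110,125,166):
  for dx in(-55,0,55):
    w=world([-156+dx,131]);u=proj("side",[*w,z]);p=((u[0]+.5-200)*4-.5,(u[1]+.5-100)*4-.5);print(z,dx,np.round(p))
    cv2.circle(im,(int(p[0]),int(p[1])),4,(0,0,255),-1)
for l in [(-130,160),(-130,-160),(130,-160),(130,160)]:
    u=proj("side",[*world(l),72]);cv2.circle(im,(int((u[0]+.5-200)*4),int((u[1]+.5-100)*4)),4,(0,255,0),-1)
cv2.imwrite("pics/side2p.png",im)
E
```

```text
82 -55 [419. 523.]
82 0 [371. 489.]
82 55 [325. 457.]
95 -55 [419. 508.]
95 0 [371. 474.]
95 55 [325. 443.]
110 -55 [419. 490.]
110 0 [371. 457.]
110 55 [324. 426.]
125 -55 [420. 473.]
125 0 [371. 440.]
125 55 [324. 409.]
166 -55 [420. 424.]
166 0 [370. 392.]
166 55 [323. 362.]
```

View pics/side2p.png

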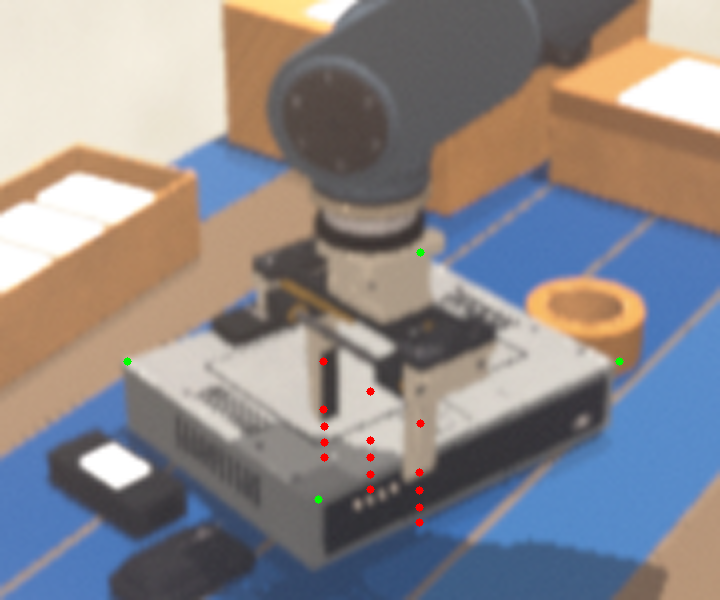

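```bash
python3 - <<'E'
from h import *
import cv2
from cell import camera,state
print("side1 tip px",(375+.5)/3.3-.5+190,(430+.5)/3.3-.5+60, "rear",(293+.5)/3.3-.5+190,(386+.5)/3.3-.5+60)
for z in(181,200,216):
  for dx in(-55,55): print(z,dx,proj("side",[*world([-156+dx,135]),z]).round(1))
im=camera("side")[:,:,::-1];s=state();print(s["ee_pos"],s["q"])
cv2.imwrite("pics/side3.png",cv2.resize(im[100:250,200:380],None,fx=4,fy=4,interpolation=cv2.INTER_NEAREST))
im=cv2.imread("pics/side0.png");cv2.imwrite("pics/side0g.png",cv2.resize(im[0:150,440:600],None,fx=4,fy=4,interpolation=cv2.INTER_CUBIC))
print("start tcp proj",((proj("side",[132.8,-533.7,181.8])+.5-[440,0])*4))
E
```

```text
side1 tip px 303.2878787878788 189.95454545454547 rear 278.43939393939394 176.62121212121212
181 -55 [303.7 201.5]
181 55 [279.2 186. ]
200 -55 [303.8 195.6]
200 55 [279.1 180.3]
216 -55 [303.8 190.5]
216 55 [279.  175.4]
[505.50127944 173.45240023  81.87604283] [ 2.43426165e-01  4.50259747e-01  1.78248448e+00 -7.70193791e-06
  9.08804538e-01  5.52437555e-01]
start tcp proj [175.13591223 555.54637178]
```

View pics/side3.png

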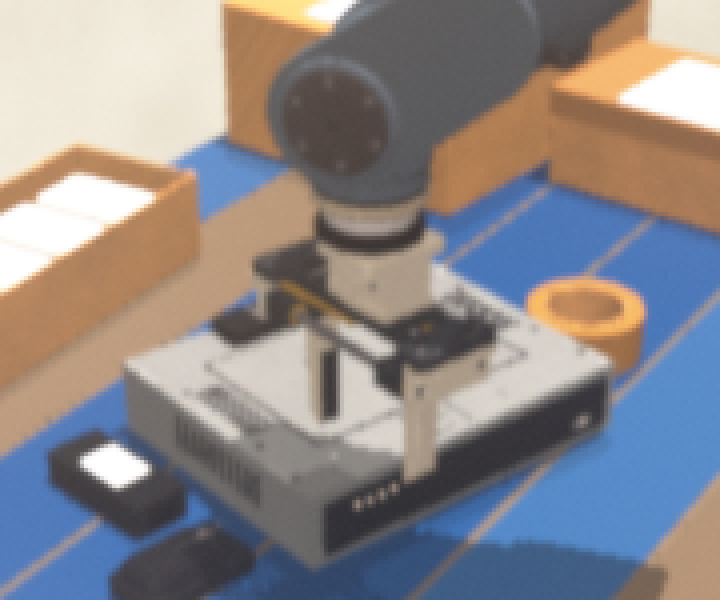

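View pics/side0g.png

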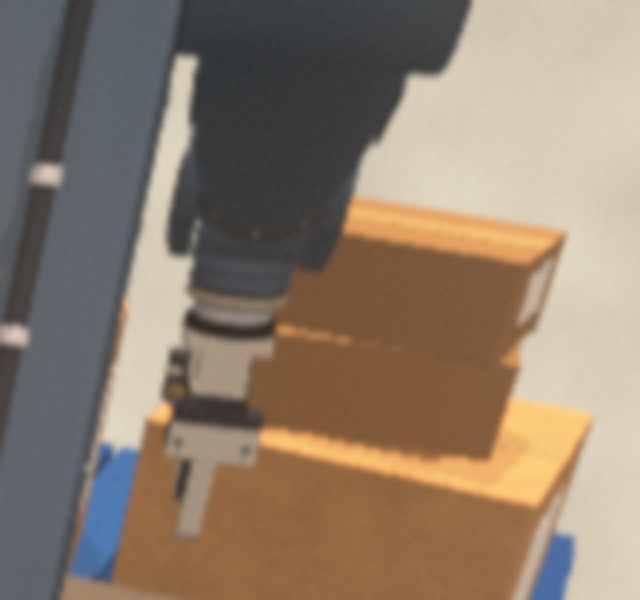

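The fingertips look about 35 mm higher than the reported TCP implies, so I'll find the surface by touch rather than trust either number. Descending gently in small steps.

Emit:
carry_out --grip '[1,1,1,1,1,1,1,1]' --pt "0 0 0.002" --pt "0 0 0.002" --pt "0 0 0.002" --pt "0 0 0.001" --pt "0 0 0.001" --pt "0 0 0.0005" --pt "0 0 0" --pt "0 0 0" --turn '[0,0,0,0,0,0,0,0]'

```text
time: 5.95
ee_pos: [505.5, 173.5, 73.4]
ee_rot: [0.807, 0.59, 0.0, 0.0]
force: [0.5, -0.2, -0.6]
gripper_width: 92.9
```

```bash
python3 - <<'E'
from h import *
avg(5);show()
E
```

```text
avgF [0.24 0.29 0.04] sd [0.21 0.41 0.57] z 73.38 sd 0.01
t6.20 tcp [505.52 173.43  73.36] yaw 1.262 zdir [ 1.e-04  0.e+00 -1.e+00] rec [-156.   130.7] finger+y [-100.6  130.7] F [ 0.27 -0.1   0.38] w93.2 q [0.24 0.46 1.79 0.   0.89 0.55]
```

Emit:
carry_out --grip '[1,1,1,1]' --pt "0 0 0.0005" --pt "0 0 0.0005" --pt "0 0 0" --pt "0 0 0" --turn '[0,0,0,0]'

```text
time: 6.7
ee_pos: [505.5, 173.4, 72.3]
ee_rot: [0.807, 0.59, -0.0, -0.0]
force: [0.2, -0.1, -0.0]
gripper_width: 93.1
```

Emit:
carry_out --grip '[1,1,1]' --pt "0 0 0.0005" --pt "0 0 0" --pt "0 0 0" --turn '[0,0,0]'

```text
time: 7.08
ee_pos: [505.5, 173.4, 71.8]
ee_rot: [0.808, 0.59, -0.0, -0.0]
force: [-0.1, -0.2, 0.1]
gripper_width: 92.9
```

Emit:
carry_out --grip '[1,1,1]' --pt "0 0 0.0005" --pt "0 0 0" --pt "0 0 0" --turn '[0,0,0]'

```text
time: 7.45
ee_pos: [505.5, 173.4, 71.3]
ee_rot: [0.807, 0.59, -0.0, -0.0]
force: [0.6, 0.5, -0.4]
gripper_width: 93.1
```

Emit:
carry_out --grip '[1,1,1]' --pt "0 0 0.0005" --pt "0 0 0" --pt "0 0 0" --turn '[0,0,0]'

```text
time: 7.82
ee_pos: [505.5, 173.4, 70.8]
ee_rot: [0.807, 0.59, 0.0, 0.0]
force: [-0.7, -0.7, 0.5]
gripper_width: 92.9
```

```bash
python3 - <<'E'
from h import *
avg(5);show()
E
```

```text
avgF [-0.03 -0.15  0.08] sd [0.29 0.22 0.31] z 70.84 sd 0.02
t8.07 tcp [505.48 173.46  70.85] yaw 1.262 zdir [-0.  0. -1.] rec [-156.1  130.7] finger+y [-100.5  130.7] F [-0.2  -0.15  0.17] w93.4 q [0.24 0.47 1.79 0.   0.89 0.55]
```

No contact at TCP height 70.8, which fits the picture: the tips really are higher. I'll go down partway and re-measure the tip height.

Emit:
carry_out --grip '[1,1,1,1,1,1,1,1,1]' --pt "0 0 0.002" --pt "0 0 0.002" --pt "0 0 0.002" --pt "0 0 0.002" --pt "0 0 0.002" --pt "0 0 0.002" --pt "0 0 0.001" --pt "0 0 0" --pt "0 0 0" --turn '[0,0,0,0,0,0,0,0,0]'

```text
time: 9.2
ee_pos: [505.5, 173.4, 57.9]
ee_rot: [0.807, 0.59, 0.0, 0.0]
force: [1.0, 0.5, 0.4]
gripper_width: 92.9
```

```bash
python3 - <<'E'
from h import *
import cv2
from cell import camera
avg(4);show()
im=camera("side")[:,:,::-1].copy()
big=cv2.resize(im[150:240,240:340],None,fx=6,fy=6,interpolation=cv2.INTER_CUBIC)
for z in(72,80,90,100):
  for dx in(-55,55):
    u=proj("side",[*world([-156+dx,131]),z]);p=((u[0]+.5-240)*6-.5,(u[1]+.5-150)*6-.5);print(z,dx,np.round(p))
cv2.imwrite("pics/side4.png",big)
E
```

```text
avgF [-0.48  0.01 -0.15] sd [0.57 0.42 0.7 ] z 57.90 sd 0.02
t9.40 tcp [505.49 173.44  57.87] yaw 1.262 zdir [ 0.  0. -1.] rec [-156.   130.7] finger+y [-100.7  130.7] F [-0.66 -0.52  0.42] w93.0 q [0.24 0.49 1.8  0.   0.86 0.55]
72 -55 [389. 501.]
72 55 [248. 403.]
80 -55 [389. 488.]
80 55 [248. 389.]
90 -55 [389. 471.]
90 55 [247. 373.]
100 -55 [389. 453.]
100 55 [247. 356.]
```

View pics/side4.png

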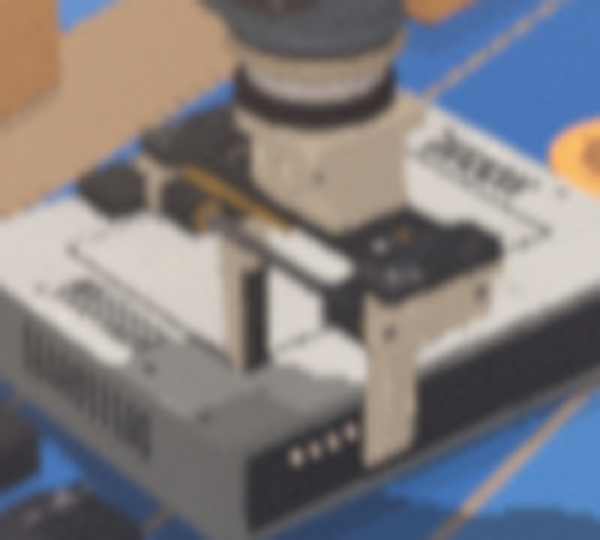

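The front tip at (385,465) and rear tip at (245,372) both put the tips at z≈91–93, about 34 mm above the TCP. I expect contact at TCP z≈38.

Emit:
carry_out --grip '[1,1,1,1,1,1,1,1,1]' --pt "0 0 0.002" --pt "0 0 0.002" --pt "0 0 0.002" --pt "0 0 0.002" --pt "0 0 0.001" --pt "0 0 0.001" --pt "0 0 0.001" --pt "0 0 0" --pt "0 0 0" --turn '[0,0,0,0,0,0,0,0,0]'

```text
time: 10.58
ee_pos: [505.5, 173.4, 46.9]
ee_rot: [0.807, 0.59, 0.0, -0.0]
force: [-0.5, -0.5, -0.9]
gripper_width: 92.9
```

Emit:
carry_out --grip '[1,1,1,1]' --pt "0 0 0.0005" --pt "0 0 0.0005" --pt "0 0 0.0005" --pt "0 0 0.0005" --turn '[0,0,0,0]'

```text
time: 11.08
ee_pos: [505.5, 173.4, 44.8]
ee_rot: [0.808, 0.59, 0.0, 0.0]
force: [0.5, 0.5, -0.4]
gripper_width: 93.0
```

Emit:
carry_out --grip '[1,1,1,1]' --pt "0 0 0.0005" --pt "0 0 0.0005" --pt "0 0 0" --pt "0 0 0" --turn '[0,0,0,0]'

```text
time: 11.58
ee_pos: [505.5, 173.4, 43.8]
ee_rot: [0.808, 0.59, -0.0, -0.0]
force: [0.5, 0.4, -0.3]
gripper_width: 92.9
```

```bash
python3 - <<'E'
from h import *
avg(4);show()
E
```

```text
avgF [-0.48 -0.41  0.29] sd [0.18 0.39 0.3 ] z 43.86 sd 0.01
t11.78 tcp [505.5  173.44  43.86] yaw 1.262 zdir [ 0.  0. -1.] rec [-156.   130.7] finger+y [-100.8  130.7] F [-0.73 -0.46 -0.15] w92.8 q [0.24 0.51 1.8  0.   0.83 0.55]
```

Emit:
carry_out --grip '[1,1,1,1]' --pt "0 0 0.0005" --pt "0 0 0.0005" --pt "0 0 0.0005" --pt "0 0 0.0005" --turn '[0,0,0,0]'

```text
time: 12.28
ee_pos: [505.5, 173.4, 41.8]
ee_rot: [0.808, 0.59, -0.0, -0.0]
force: [0.3, 0.5, 0.4]
gripper_width: 93.4
```

Emit:
carry_out --grip '[1,1]' --pt "0 0 0.0005" --pt "0 0 0.0005" --turn '[0,0]'

```text
time: 12.52
ee_pos: [505.5, 173.4, 40.8]
ee_rot: [0.807, 0.59, 0.0, 0.0]
force: [-0.1, -0.3, 0.2]
gripper_width: 92.9
```

Emit:
carry_out --grip '[1,1]' --pt "0 0 0.0005" --pt "0 0 0.0005" --turn '[0,0]'

```text
time: 12.78
ee_pos: [505.5, 173.4, 39.8]
ee_rot: [0.808, 0.59, -0.0, -0.0]
force: [-1.3, 0.4, 0.0]
gripper_width: 93.0
```

Emit:
carry_out --grip '[1,1]' --pt "0 0 0.0005" --pt "0 0 0.0" --turn '[0,0]'

```text
time: 13.02
ee_pos: [505.4, 173.4, 39.3]
ee_rot: [0.807, 0.59, -0.0, -0.0]
force: [-0.9, -0.2, 0.0]
gripper_width: 93.0
```

Emit:
carry_out --grip '[1,1]' --pt "0 0 0.0005" --pt "0 0 0.0" --turn '[0,0]'

```text
time: 13.28
ee_pos: [505.5, 173.5, 38.8]
ee_rot: [0.808, 0.59, 0.0, -0.0]
force: [-0.4, -0.1, -0.5]
gripper_width: 93.1
```

```bash
python3 - <<'E'
from h import *
import cv2
from cell import camera
avg(2);show()
im=camera("side")[:,:,::-1].copy()
big=cv2.resize(im[150:240,240:340],None,fx=6,fy=6,interpolation=cv2.INTER_CUBIC)
cv2.imwrite("pics/side5.png",big)
E
```

```text
avgF [-0.02  0.5   0.59] sd [0.47 0.31 0.56] z 38.85 sd 0.01
t13.38 tcp [505.51 173.43  38.86] yaw 1.262 zdir [ 0.  0. -1.] rec [-156.   130.7] finger+y [-100.7  130.7] F [0.44 0.19 1.15] w93.1 q [ 0.24  0.52  1.81 -0.    0.82  0.55]
```

View pics/side5.png

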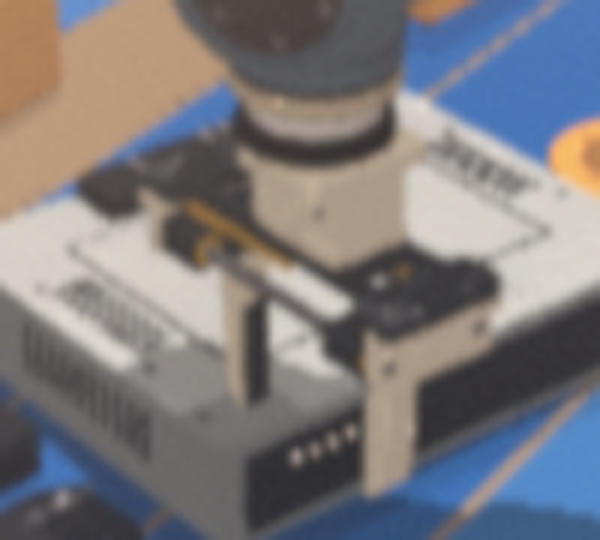

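The rear tip is at (247,405), practically on the strip. I continue in fine steps.

Emit:
carry_out --grip '[1,1]' --pt "0 0 0.0005" --pt "0 0 0.0" --turn '[0,0]'

```text
time: 13.68
ee_pos: [505.5, 173.4, 38.3]
ee_rot: [0.808, 0.59, -0.0, -0.0]
force: [-1.2, -0.2, -0.4]
gripper_width: 93.3
```

Emit:
carry_out --grip '[1,1]' --pt "0 0 0.0005" --pt "0 0 0.0" --turn '[0,0]'

```text
time: 13.92
ee_pos: [505.4, 173.4, 37.8]
ee_rot: [0.807, 0.59, -0.0, -0.0]
force: [-0.1, -0.6, 0.9]
gripper_width: 92.8
```

```bash
python3 - <<'E'
from h import *
avg(3);show()
E
```

```text
avgF [-0.62  0.05 -0.12] sd [0.08 0.02 0.4 ] z 37.83 sd 0.01
t14.07 tcp [505.48 173.45  37.84] yaw 1.262 zdir [-0.  0. -1.] rec [-156.1  130.7] finger+y [-100.9  130.7] F [-0.73  0.06 -0.01] w92.8 q [0.24 0.52 1.81 0.   0.82 0.55]
```

Emit:
carry_out --grip '[1,1]' --pt "0 0 0.0005" --pt "0 0 0.0" --turn '[0,0]'

```text
time: 14.32
ee_pos: [505.5, 173.4, 37.3]
ee_rot: [0.807, 0.59, -0.0, -0.0]
force: [1.1, -0.3, -0.2]
gripper_width: 92.9
```

Emit:
carry_out --grip '[1,1]' --pt "0 0 0.0005" --pt "0 0 0.0" --turn '[0,0]'

```text
time: 14.58
ee_pos: [505.5, 173.4, 36.8]
ee_rot: [0.807, 0.59, -0.0, -0.0]
force: [-0.6, 0.4, 1.0]
gripper_width: 93.3
```

Emit:
carry_out --grip '[1,1]' --pt "0 0 0.0005" --pt "0 0 0.0" --turn '[0,0]'

```text
time: 14.82
ee_pos: [505.4, 173.4, 36.3]
ee_rot: [0.808, 0.59, -0.0, -0.0]
force: [-0.3, 0.3, 0.5]
gripper_width: 92.8
```

```bash
python3 - <<'E'
from h import *
avg(3);show()
E
```

```text
avgF [-0.17  0.01  0.05] sd [0.53 0.55 0.47] z 36.33 sd 0.03
t14.97 tcp [505.49 173.45  36.36] yaw 1.262 zdir [ 0.  0. -1.] rec [-156.   130.7] finger+y [-100.8  130.7] F [0.53 0.78 0.41] w93.0 q [0.24 0.52 1.81 0.   0.81 0.55]
```

Emit:
carry_out --grip '[1,1]' --pt "0 0 0.0005" --pt "0 0 0.0" --turn '[0,0]'

```text
time: 15.22
ee_pos: [505.5, 173.4, 35.8]
ee_rot: [0.807, 0.59, -0.0, -0.0]
force: [0.2, -0.4, -0.6]
gripper_width: 92.8
```

Emit:
carry_out --grip '[1,1]' --pt "0 0 0.0005" --pt "0 0 0.0" --turn '[0,0]'

```text
time: 15.48
ee_pos: [505.6, 173.5, 35.5]
ee_rot: [0.808, 0.59, 0.0, 0.0]
force: [-1.3, -0.7, 3.1]
gripper_width: 93.1
```

Emit:
carry_out --grip '[1,1]' --pt "0 0 0.0005" --pt "0 0 0.0" --turn '[0,0]'

```text
time: 15.72
ee_pos: [505.6, 173.5, 35.4]
ee_rot: [0.807, 0.59, 0.0, 0.0]
force: [-3.3, -1.4, 9.3]
gripper_width: 92.8
```

```bash
python3 - <<'E'
from h import *
avg(2);show()
import cv2
from cell import camera
im=camera("side")[:,:,::-1].copy()
big=cv2.resize(im[180:240,250:330],None,fx=9,fy=9,interpolation=cv2.INTER_CUBIC)
cv2.imwrite("pics/side6.png",big)
E
```

```text
avgF [-4.02 -0.08  9.54] sd [0.03 0.62 0.12] z 35.43 sd 0.01
t15.82 tcp [505.61 173.47  35.42] yaw 1.262 zdir [ 4.e-04  0.e+00 -1.e+00] rec [-155.9  130.7] finger+y [-100.6  130.7] F [-4.05 -0.7   9.42] w93.0 q [ 0.24  0.52  1.81 -0.    0.81  0.55]
```

View pics/side6.png

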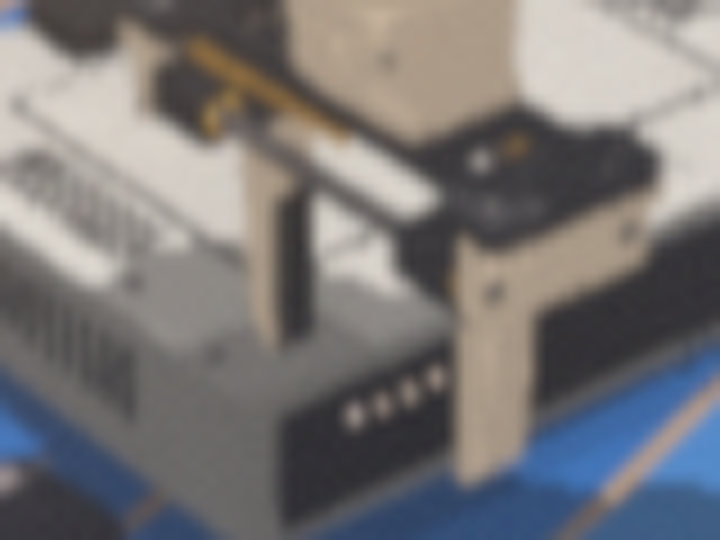

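Contact came at TCP z≈35.5, but 9.5 N is more than I want, so I'll lighten it right away.

Emit:
carry_out --grip '[1,1,1]' --pt "0 0 -0.0005" --pt "0 0 -0.0001" --pt "0 0 0" --turn '[0,0,0]'

```text
time: 16.25
ee_pos: [505.5, 173.5, 35.5]
ee_rot: [0.808, 0.59, 0.0, 0.0]
force: [-1.3, -0.5, 4.1]
gripper_width: 93.0
```

```bash
python3 - <<'E'
from h import *
avg(4);show()
import cv2
im=cv2.imread("pics/side5.png")
# body box candidates at that moment: tip z=75.4
for b in(48,66,84):
  P=[]
  for dx,dy in((-94,-37.5),(94,-37.5),(94,37.5),(-94,37.5)):
    u=proj("side",[*world([-156+dx,131+dy]),75.4+b]);P.append(((u+.5-[240,150])*6).astype(int))
  cv2.polylines(im,[np.array(P)],True,(0,0,255) if b==48 else (0,255,0) if b==84 else (255,0,255),1)
cv2.imwrite("pics/side5p.png",im)
E
```

```text
avgF [-1.21 -0.1   4.21] sd [0.22 0.19 0.48] z 35.49 sd 0.01
t16.45 tcp [505.54 173.43  35.49] yaw 1.262 zdir [ 1.e-04  0.e+00 -1.e+00] rec [-156.   130.7] finger+y [-100.8  130.7] F [-1.5   0.11  4.43] w92.7 q [ 0.24  0.52  1.81 -0.    0.81  0.55]
```

View pics/side5p.png

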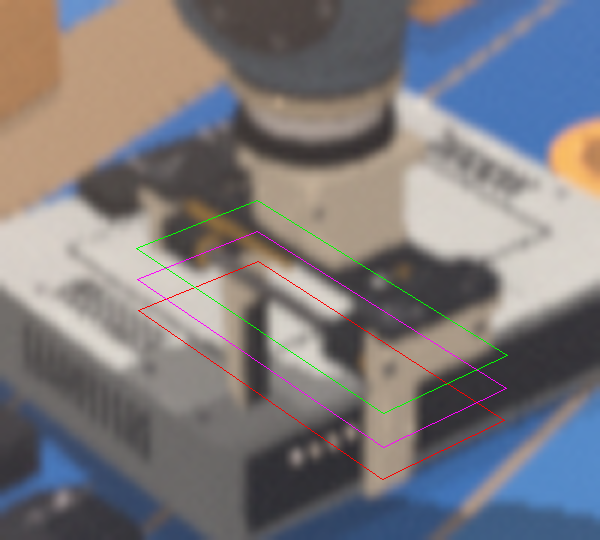

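Emit:
carry_out --grip '[1,1,1,1,1,1]' --pt "0 0 -0.00015" --pt "-0.002 -0.0005 0" --pt "-0.004 -0.0005 0" --pt "-0.004 -0.0005 0" --pt "-0.004 -0.0005 0" --pt "-0.004 -0.0005 0" --turn '[0,0,0,0,0,0]'

```text
time: 17.2
ee_pos: [497.4, 156.7, 35.5]
ee_rot: [0.808, 0.59, -0.0, -0.0]
force: [0.6, 0.2, -0.3]
gripper_width: 92.6
```

```bash
python3 - <<'E'
from h import *
avg(3);show()
E
```

```text
avgF [0.37 0.05 0.76] sd [0.2  1.01 0.19] z 35.54 sd 0.01
t17.35 tcp [497.45 156.81  35.56] yaw 1.261 zdir [-3.e-04 -1.e-04 -1.e+00] rec [-158.6  112.4] finger+y [-103.3  112.4] F [ 0.09 -0.08  0.72] w93.1 q [ 0.22  0.5   1.84 -0.    0.8   0.53]
```

Emit:
carry_out --grip '[1,1,1,1,1,1]' --pt "0 0 0.0001" --pt "-0.004 0 5e-05" --pt "-0.004 0 0" --pt "-0.004 0 0" --pt "-0.004 0 0" --pt "-0.004 0 0" --turn '[0,0,0,0,0,0]'

```text
time: 18.1
ee_pos: [491.5, 137.8, 35.5]
ee_rot: [0.808, 0.59, 0.0, 0.0]
force: [0.5, 0.9, 2.1]
gripper_width: 93.2
```

```bash
python3 - <<'E'
from h import *
avg(3);show()
E
```

```text
avgF [-0.22 -1.44  3.45] sd [0.36 1.21 0.85] z 35.49 sd 0.01
t18.25 tcp [491.46 137.54  35.5 ] yaw 1.261 zdir [-2.e-04 -4.e-04 -1.e+00] rec [-158.5   92.2] finger+y [-103.3   92.2] F [-0.61 -2.42  4.21] w92.8 q [ 0.18  0.49  1.87 -0.    0.78  0.49]
```

Emit:
carry_out --grip '[1,1,1,1,1,1]' --pt "0 0 -5e-05" --pt "-0.004 0 0" --pt "-0.004 0 0" --pt "-0.004 0 0" --pt "-0.004 0 0" --pt "-0.004 0 0" --turn '[0,0,0,0,0,0]'

```text
time: 19.0
ee_pos: [485.4, 118.7, 35.5]
ee_rot: [0.807, 0.59, 0.0, -0.0]
force: [0.9, 1.1, 2.0]
gripper_width: 92.9
```

```bash
python3 - <<'E'
from h import *
avg(3);show()
E
```

```text
avgF [-0.19 -1.8   3.08] sd [0.44 1.64 0.63] z 35.50 sd 0.02
t19.15 tcp [485.32 118.46  35.52] yaw 1.261 zdir [-3.e-04 -5.e-04 -1.e+00] rec [-158.5   72.2] finger+y [-103.2   72.1] F [ 0.23 -3.2   3.75] w93.1 q [ 0.15  0.47  1.9  -0.    0.77  0.46]
```

Emit:
carry_out --grip '[1,1,1,1,1,1]' --pt "-0.004 0 -5e-05" --pt "-0.004 0 0" --pt "-0.004 0 0" --pt "-0.004 0 0" --pt "-0.003 0 0" --pt "0 0 0" --turn '[0,0,0,0,0,0]'

```text
time: 19.9
ee_pos: [479.5, 100.5, 35.5]
ee_rot: [0.808, 0.59, -0.0, 0.0]
force: [-0.3, -1.8, 1.4]
gripper_width: 92.8
```

```bash
python3 - <<'E'
from h import *
avg(3);show()
E
```

```text
avgF [-0.07 -1.7   1.66] sd [0.35 0.11 0.32] z 35.51 sd 0.01
t20.05 tcp [479.6  100.69  35.53] yaw 1.262 zdir [-3.e-04 -3.e-04 -1.e+00] rec [-158.6   53.5] finger+y [-103.2   53.5] F [ 0.4  -1.8   1.23] w93.2 q [ 0.11  0.46  1.92 -0.    0.76  0.42]
```

Emit:
carry_out --grip '[1,1,1,1]' --pt "-0.004 0 5e-05" --pt "-0.004 0 0" --pt "-0.004 0 0" --pt "0 0 0" --turn '[0,0,0,0]'

```text
time: 20.55
ee_pos: [475.9, 89.0, 35.5]
ee_rot: [0.808, 0.59, -0.0, 0.0]
force: [-0.5, -2.3, 3.1]
gripper_width: 92.7
```

```bash
python3 - <<'E'
from h import *
avg(3);show()
E
```

```text
avgF [-0.34 -1.94  2.19] sd [0.24 0.14 0.39] z 35.49 sd 0.01
t20.70 tcp [475.96  89.23  35.49] yaw 1.262 zdir [-2.e-04 -2.e-04 -1.e+00] rec [-158.6   41.5] finger+y [-103.3   41.5] F [-0.29 -1.91  2.67] w92.9 q [ 0.09  0.45  1.94 -0.    0.75  0.4 ]
```

Emit:
carry_out --grip '[1,1,1]' --pt "-0.003 0 0" --pt "-0.003 0 0" --pt "0 0 0" --turn '[0,0,0]'

```text
time: 21.08
ee_pos: [474.1, 83.5, 35.5]
ee_rot: [0.808, 0.59, -0.0, -0.0]
force: [-0.4, -0.8, 2.2]
gripper_width: 93.1
```

```bash
python3 - <<'E'
from h import *
avg(3);show()
E
```

```text
avgF [-0.37 -1.03  2.15] sd [0.24 0.2  0.08] z 35.45 sd 0.01
t21.23 tcp [474.1   83.56  35.44] yaw 1.262 zdir [-3.e-04 -2.e-04 -1.e+00] rec [-158.6   35.5] finger+y [-103.1   35.5] F [-0.04 -0.79  2.17] w93.4 q [ 0.08  0.45  1.94 -0.    0.75  0.39]
```

Emit:
carry_out --grip '[1,1,1]' --pt "-0.003 0 0" --pt "-0.003 0 0" --pt "0 0 0" --turn '[0,0,0]'

```text
time: 21.6
ee_pos: [472.2, 77.8, 35.4]
ee_rot: [0.808, 0.59, -0.0, -0.0]
force: [0.4, 0.1, -0.3]
gripper_width: 93.2
```

```bash
python3 - <<'E'
from h import *
avg(3);show()
E
```

```text
avgF [-0.45  0.36  0.45] sd [0.21 0.27 0.31] z 35.44 sd 0.02
t21.75 tcp [472.4   77.98  35.47] yaw 1.262 zdir [-0.  0. -1.] rec [-158.5   29.7] finger+y [-103.2   29.7] F [-0.43  0.06  0.32] w93.1 q [0.07 0.44 1.95 0.   0.75 0.38]
```

Lift-off felt: Fz fell from about 2.2 to 0.4 N between y=35.5 and 29.7, which fits the edge of the catch's cut-out given the catch centre at about 14 from vision. Next I move to its centre and press.

Emit:
carry_out --grip '[1,1,1,1,1,1,1]' --pt "-0.004 0 0" --pt "-0.004 0 0.0001" --pt "-0.004 0 0.0002" --pt "-0.003 0 0.0002" --pt "0 0 0.0003" --pt "0 0 0" --pt "0 0 0" --turn '[0,0,0,0,0,0,0]'

```text
time: 22.62
ee_pos: [468.0, 63.7, 34.8]
ee_rot: [0.807, 0.59, 0.0, 0.0]
force: [-0.7, -0.7, 1.2]
gripper_width: 92.6
```

```bash
python3 - <<'E'
from h import *
avg(3);show()
import cv2
from cell import camera
im=camera("side")[:,:,::-1].copy()
big=cv2.resize(im[155:235,230:340],None,fx=7,fy=7,interpolation=cv2.INTER_CUBIC)
cv2.imwrite("pics/side7.png",big)
E
```

```text
avgF [-0.54 -0.37  1.29] sd [0.18 0.12 0.5 ] z 34.73 sd 0.00
t22.77 tcp [467.94  63.75  34.72] yaw 1.262 zdir [ 2.e-04 -0.e+00 -1.e+00] rec [-158.5   14.8] finger+y [-103.3   14.8] F [-0.68 -0.51  1.6 ] w92.8 q [ 0.04  0.44  1.97 -0.    0.74  0.35]
```

View pics/side7.png

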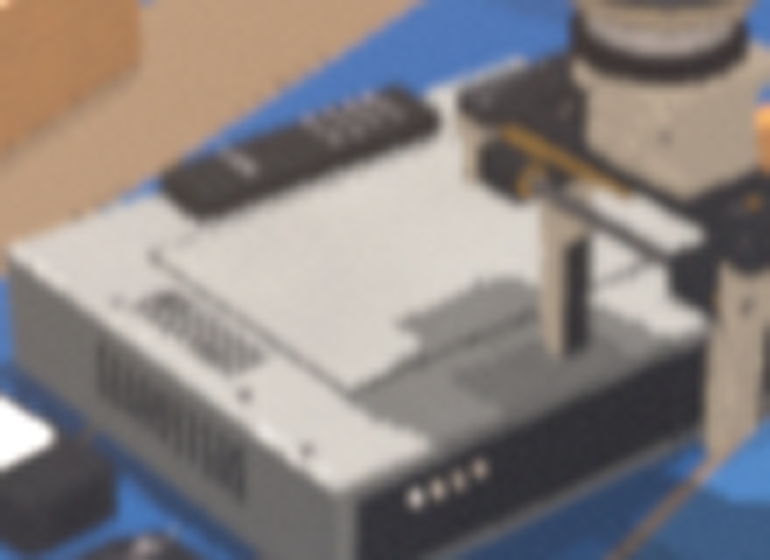

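Emit:
carry_out --grip '[1,1,1,1]' --pt "0 0 0.0008" --pt "0 0 0.0008" --pt "0 0 0" --pt "0 0 0" --turn '[0,0,0,0]'

```text
time: 23.32
ee_pos: [467.9, 63.7, 33.1]
ee_rot: [0.807, 0.59, 0.0, 0.0]
force: [0.7, -0.4, 2.0]
gripper_width: 92.9
```

Emit:
carry_out --grip '[1,1,1,1,1]' --pt "0 0 0.001" --pt "0 0 0.001" --pt "0 0 0.001" --pt "0 0 0.0005" --pt "0 0 0" --turn '[0,0,0,0,0]'

```text
time: 23.95
ee_pos: [467.9, 63.7, 29.6]
ee_rot: [0.807, 0.59, 0.0, 0.0]
force: [0.0, 0.4, 3.9]
gripper_width: 92.8
```

Emit:
carry_out --grip '[1,1,1,1]' --pt "0 0 0.0003" --pt "0 0 0.0003" --pt "0 0 0.0002" --pt "0 0 0" --turn '[0,0,0,0]'

```text
time: 24.45
ee_pos: [468.0, 63.7, 28.9]
ee_rot: [0.807, 0.59, 0.0, 0.0]
force: [-1.1, 0.5, 12.3]
gripper_width: 92.9
```

```bash
python3 - <<'E'
from h import *
show()
import cv2
from cell import camera
im=camera("side")[:,:,::-1].copy()
big=cv2.resize(im[115:235,230:370],None,fx=5,fy=5,interpolation=cv2.INTER_CUBIC)
cv2.imwrite("pics/side8.png",big);show()
E
```

```text
t24.45 tcp [467.99  63.7   28.93] yaw 1.262 zdir [ 4.e-04 -0.e+00 -1.e+00] rec [-158.4   14.7] finger+y [-103.2   14.7] F [-1.1   0.47 12.29] w92.9 q [ 0.04  0.45  1.97 -0.    0.72  0.35]
t24.50 tcp [468.07  63.66  29.  ] yaw 1.262 zdir [ 5.e-04 -0.e+00 -1.e+00] rec [-158.3   14.7] finger+y [-103.    14.7] F [-0.16 -0.41  1.2 ] w92.9 q [ 0.04  0.45  1.97 -0.    0.72  0.35]
```

View pics/side8.png

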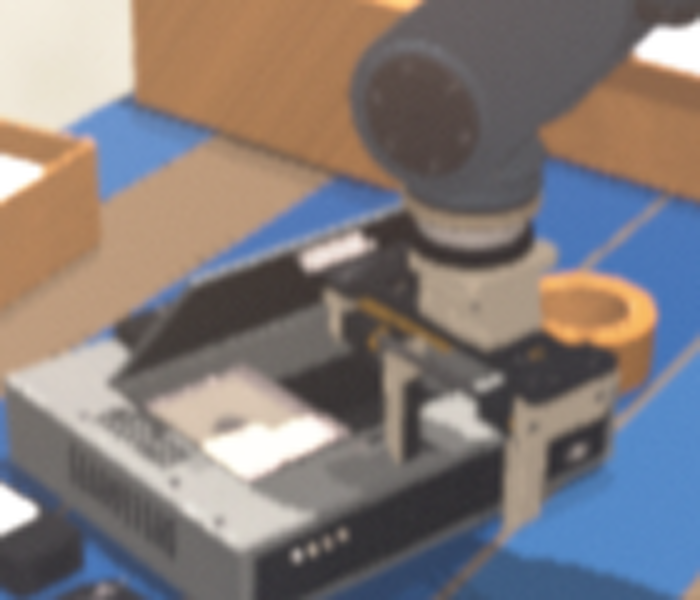

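The door is released and swinging up. I let go of the catch, moving up and then away toward the front.

Emit:
carry_out --grip '[1,1,1,1,1,1,1,1]' --pt "0 -0.001 -0.003" --pt "0 -0.002 -0.006" --pt "0 -0.01 -0.01" --pt "0 -0.02 -0.01" --pt "0 -0.03 -0.01" --pt "0 -0.03 -0.02" --pt "0 -0.03 -0.03" --pt "0 -0.02 -0.03" --turn '[0,0,0,0,0,0,0,0]'

```text
time: 25.5
ee_pos: [329.3, 107.4, 148.6]
ee_rot: [0.807, 0.59, -0.001, -0.0]
force: [-0.1, 0.3, 0.4]
gripper_width: 92.7
```

```bash
python3 - <<'E'
from h import *
show()
import cv2
from cell import camera
im=camera("side")[:,:,::-1].copy()
big=cv2.resize(im[75:245,200:400],None,fx=3.5,fy=3.5,interpolation=cv2.INTER_CUBIC)
cv2.imwrite("pics/side9.png",big);show()
E
```

```text
t25.50 tcp [329.27 107.39 148.62] yaw 1.262 zdir [-1.3e-03 -1.0e-04 -1.0e+00] rec [-303.8   14.2] finger+y [-248.7   14.2] F [-0.15  0.26  0.44] w92.7 q [0.18 0.01 2.16 0.   0.97 0.49]
t25.55 tcp [329.31 107.99 151.42] yaw 1.262 zdir [ 2.e-03  7.e-04 -1.e+00] rec [-304.    14.7] finger+y [-248.8   14.8] F [2.74 0.81 1.92] w92.8 q [0.18 0.01 2.16 0.   0.97 0.49]
```

View pics/side9.png

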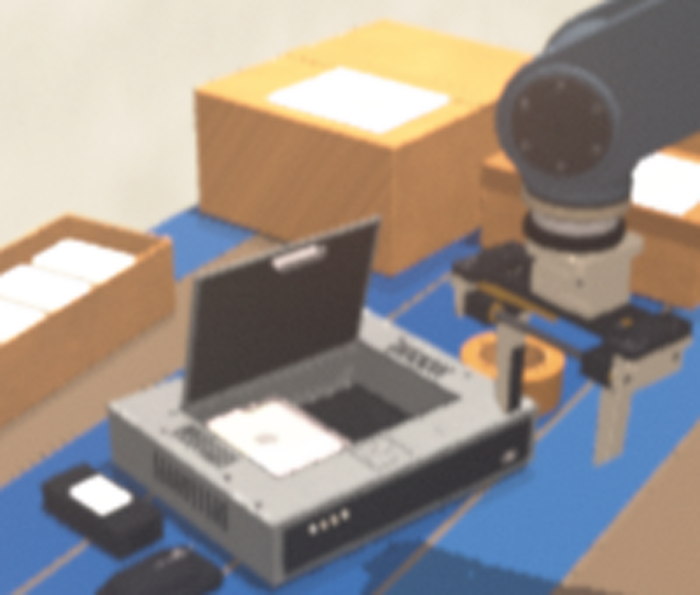

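The door is up and the catch is back out. The left bay holds a drive and the right bay is empty. I'll let everything settle and check again.

Emit:
carry_out --grip '[1,1,1,1,1,1,1,1,1,1]' --pt "0 0 0" --pt "0 0 0" --pt "0 0 0" --pt "0 0 0" --pt "0 0 0" --pt "0 0 0" --pt "0 0 0" --pt "0 0 0" --pt "0 0 0" --pt "0 0 0" --turn '[0,0,0,0,0,0,0,0,0,0]'

```text
time: 26.8
ee_pos: [331.6, 107.2, 147.8]
ee_rot: [0.807, 0.59, 0.0, -0.0]
force: [-0.0, 0.4, -0.7]
gripper_width: 93.1
```

```bash
python3 - <<'E'
from h import *
import cv2
from cell import camera
im=camera("top")[:,:,::-1].copy()
big=cv2.resize(im[100:260,160:400],None,fx=3.3,fy=3.3,interpolation=cv2.INTER_CUBIC)
cv2.imwrite("pics/top9.png",big)
im=camera("side")[:,:,::-1].copy()
cv2.imwrite("pics/side10.png",cv2.resize(im[75:245,200:400],None,fx=3.5,fy=3.5,interpolation=cv2.INTER_CUBIC));show()
E
```

```text
t26.90 tcp [331.6  107.18 147.79] yaw 1.262 zdir [ 0. -0. -1.] rec [-301.5   14.7] finger+y [-246.4   14.7] F [0.64 0.74 0.05] w92.8 q [ 0.18  0.02  2.16 -0.    0.96  0.49]
```

View pics/top9.png

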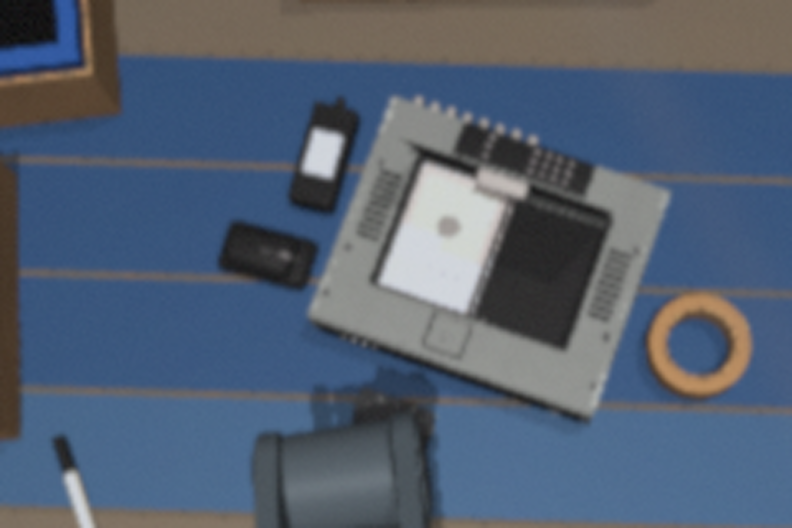

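View pics/side10.png

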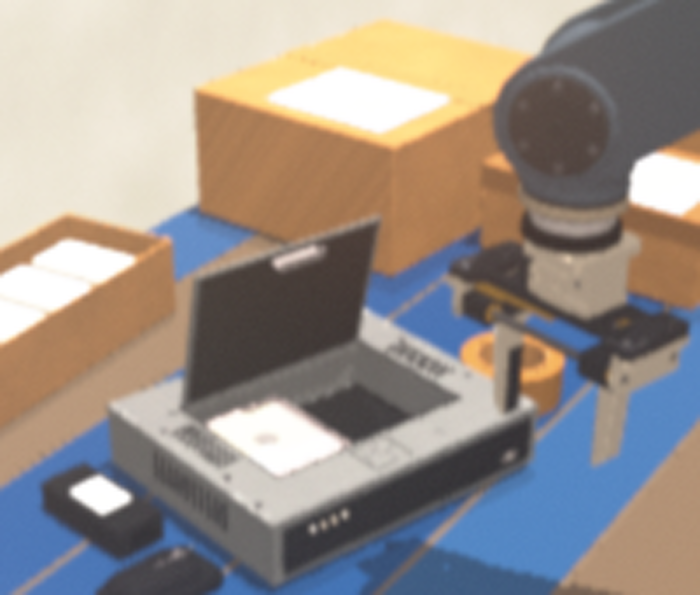

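Door fully up and steady, drive in the left bay (448,225 in the top crop), right bay empty, remote, mouse, power supply, tape and marker where they were, and the robot clear.

```bash
python3 -c "
from cell import arm
print(arm.job_done())"
```

```text
the job is handed in; nothing more can be done
None
```

The drive door is open and staying up. The left bay holds a drive and the right bay is empty. I handed the job in at about 27 s of the 67 s allowed.

**What I did:** I touched the left end of the strip, clear of its screw, with one fingertip. I then slid along it at about 1–4 N. The force dropped at y ≈ 30–35 mm, where the catch's cut-out begins, which fits the catch centre I found in the images (y ≈ 13–14 mm). I pressed the catch in about 6 mm and let go, and the door sprang up.

**Last checks:** In both camera views the door was up and steady, and the catch plate looked level with the strip. The remote, mouse, power supply, tape and marker showed no visible shift, and the drive was lying in its bay. The scanner was outside the final close-up pictures, but the arm did not go near it after the start. The robot was clear and the force read about zero.

**What did not go as expected:**
- **Tip height:** With the gripper open, the fingertips sat about 36 mm higher than the reported tool point. I found the surface by touch instead of trusting that number.
- **First touch:** The force briefly reached about 9.5 N. I lightened it straight away.
- **Slide:** The force dipped to about 0.8 N early on, and one single reading was near zero, so the touch may have been marginal there for a moment.
- **Press:** One reading was 12.3 N, with the catch at its stop and the door releasing. It fell to about 1 N 0.05 s later. A brief brush of the door against the gripper cannot be ruled out.

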